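# Check the hot plate with the infrared thermometer

### The job

Switch the hot plate on by pressing its green button fully down and letting it spring back up, then draw the yellow infrared thermometer out of its stand, turn it muzzle straight down and hold it over the middle of the round iron plate with the muzzle about 10 cm above the iron, to watch it heat up. Never touch the hot plate with the thermometer and leave everything else on the counter where it is. The program finishes while still holding the thermometer there, steady.

Things in the scene. Friction and masses are not known exactly. Their poses are not given: they have to be found in the camera images.
- thermometer: Yellow pistol-shaped infrared thermometer, about 0.22 kg. x points out of the muzzle, z out of the barrel's top. Origin on the barrel's axis, the place to grip: flat-sided box 36 mm wide (y), 46 high, x -50 to +45 mm; then a black nose, 35 mm diameter, to x = +85. Black handle 34 (x) by 32 mm leaves the underside at x = -12, 100 mm long, raked 10 deg back. Centre of mass about 25 mm below the origin.
- muzzle (a point): Centre of the thermometer's muzzle face, 85 mm along its x axis from its origin.
- butt (a point): Centre of the lower end of the thermometer's handle: 29 mm behind and 121 mm below its origin in its own axes.
- stand: Fixed black stand, foot 130 (x) by 100 mm, origin under its middle. Open pocket, inside 40 by 38 mm, 70 deep; its axis leans 25 deg towards the stand's +x: draw the handle out along (0.423, 0, 0.906) in stand axes. The thermometer starts in it, handle in the pocket with 3 mm play, muzzle to the stand's +x and dipped 15 to 18 deg, origin 153 mm above the counter, 30 mm of handle showing.
- pocket_mouth (a point): Centre of the mouth of the stand's pocket, about 105 mm above the counter.
- hotplate: Fixed stainless hot plate, 340 mm along x, 280 mm along y, case top 85 mm above the counter. Origin under the middle of its case. Its front (towards its -x) has a black control strip with, from its +y to its -y side, an orange pilot lamp, the green start button (in the middle) and a black knob 18 mm high. On it lies a black cast-iron plate of 220 mm diameter.
- plate_centre (a point): Middle of the top face of the round iron plate, 97 mm above the counter, 45 mm along the hot plate's x axis from its origin.
- start_button (a joint): Travel of the green spring button, m: 0 up, 0.006 fully down, which takes about 5 N. It springs back by itself.
- start_button_top (a point): Middle of the top of the green button (28 mm diameter), which is pressed straight down. It stands on the control strip at the hot plate's front.
- sauce_bottle: Bystander beside the stand: clear round bottle with a red cap, 54 mm diameter, 150 mm high. Origin under it.
- sprinkle_bowl: Bystander beside the stand, on the other side: small white bowl, 90 mm diameter, 45 mm high. Origin under it.
- spatula: Bystander: spatula 220 mm long lying on the counter between the stand and the hot plate.
- shaker: Bystander: pink jar with a metal lid, 52 mm diameter, 100 mm high, beyond the spatula. Origin under it.
- ramekin: Bystander: small blue cup, 72 mm diameter, 40 mm high, between robot and spatula. Origin under it.
Mind the look-alikes: they are no part of the job. There is more than one size of the thermometer; the job needs the largest.

How it is judged:
On the way, in this order (a step that is already met when the one before it is completed fails the run):
1. the green button is pressed fully down (value of joint start_button above 0.005 m), for 0.1 s.
2. the button is let go and is up again (value of joint start_button below 0.0015 m), for 0.1 s.
3. the thermometer's handle is drawn clear out of the pocket (z of butt in the frame of stand above 0.125 m), for 0.1 s.
At the end, for the whole second after the job is handed in: The thermometer is held in the gripper's fingers, touching neither hot plate nor stand, at rest (under 30 mm/s), its muzzle pointing down within 20 deg of plumb, within 50 mm sideways of the middle of the iron plate and 50 to 160 mm above it; the green button is up (angle between thermometer's own x axis and vertical above 2.79 rad and horizontal distance between muzzle and plate_centre below 0.05 m and z of muzzle in the frame of plate_centre between 0.05 and 0.16 m and linear speed of thermometer below 0.03 m/s and contact force between thermometer and the fingers above 1 N and contact force between thermometer and hotplate below 0.1 N and contact force between thermometer and stand below 0.1 N and value of joint start_button below 0.0015 m); the arm keeps its last pose, push and grip.
It fails at once if the thermometer touches the hot plate (contact force between thermometer and hotplate above 0.5 N).
It fails at once if a bystander is moved by more than 30 mm (distance of any of sauce_bottle, sprinkle_bowl, spatula, shaker, ramekin from where it was at the start of the episode above 0.03 m).
It fails at once if a bystander is knocked over (angle between any of sauce_bottle, sprinkle_bowl, spatula, shaker, ramekin's own z axis and vertical above 0.5 rad).
It also fails if it takes over 64 s, if anything falls off the work surface, if the arm or the gripper's body presses on something with over 40 N, if the wrist force passes 120 N, or if a joint passes its speed limit or range.

### The arm

A 6-joint arm with a two-finger parallel gripper is mounted at the origin on the work surface. World frame = base frame: x ahead of the robot, y to its left, z up, the work surface at z = 0. Lengths are in m, angles in rad, forces in N, time in s.
With the tool pointing down it reaches from about 0.375 to 0.9 m from the base axis. Payload 3.1 kg.
Tool frame: the origin (TCP) lies at the centre of the arm's flange, where the gripper is bolted on; the fingertips stand tip_reach ahead of it and the grasp point (between the pads) lies 164 mm ahead of it (tip_reach is the distance from the TCP to the fingertips, in m); z points along the fingers, y is the direction in which the jaws open and shut (so a half turn about z gives the same grasp; the last joint's range is limited). The gripper opens to 87 mm and grips with 3 to 60 N. Pads are 19 mm wide; open, the fingers measure 117 mm over their backs; the gripper's body (75 mm by 190 mm) begins 51 mm behind the grasp point.
Start: joints at [1.044, 0.527, 1.433, -0, 1.181, -0.178], TCP at [0.214, 0.587, 0.405] pointing down, gripper open.
Joint ranges: [-3.08, 3.08], [-0.75, 2.2], [0.22, 2.44], [-1.43, 4.57], [0, 2.65], [-2.85, 2.85]. Speed limits (rad/s): [2.79, 2.79, 3.14, 3.14, 3.14, 3.14].

### API

Orientations are given as a unit quaternion [x, y, z, w].
In Python, from rig import get_obs, camera, hand_in, tip_reach gives the robot as it stands. The module is installed in compiled form; this text tells all that it offers.
- The arm moves only by the tool servo_tool, never from a script. Its argument "steps" is one flat list of numbers, 5 for each row, row after row: the finger opening in m, from 0 to 0.087, then the shift along the tool's x, y, z in m, then the turn about the tool's z in rad. A call has 1 to 12 rows; each row is the pose to reach, as a shift and turn from the pose commanded when the call began, along the tool's axes at that moment; what a row does not reach only later rows make up. A row lasts 1/8 s, in which the tool goes at most 62.5 mm and 10.7 degrees, less where a joint would pass 70% of its speed; a pose out of reach is approached as far as the arm can. A call with a gripper value outside its range is refused whole. The fingers move at their own pace and stop on an object; "force" is the grip in N (left out, the last holds). Time passes only in rows, so rows that repeat a pose let the fingers close. It gives the time, the measured TCP pose, the force and the opening at its end, in the units of the state.
- get_obs(): the state, without advancing time (a new reading comes with each control period).
- camera(name): name is "scene" or "top"; returns a dict with "pixels" (400x640x3 uint8, blue, green, red), "vertical_fov" (degrees; the focal length in pixels is half the picture's height over the tangent of half this angle, whatever the lens; pixels are square), "cx", "cy" (the principal point, pixels), "T" (4x4, takes a point from camera to world coordinates). Camera axes: x right, y up, looking along -z (the intrinsics and any distortion apply to the point x, -y, -z); pixel columns grow to the right and rows downward; lengths in m; the calibration is good to about 2 mm. A picture is of the moment at which its call begins. There is no depth.
- hand_in(): hands the job in, once; it reports no verdict.
The state is a dict: "time": time; "q": joint angles; "joint_velocities": joint speeds; "joint_torque": joint torques, N m; "position": TCP position; "tool_rot": TCP orientation; "ft_force": force on the tool from outside, world axes, zero at the start; "moment": the same for the moment, N m; "grip_width": finger opening in m.
Only numpy, scipy, OpenCV 4.12 (cv2) and the standard library are available. Lean on these libraries where they do the work, as an engineer would, in place of code of your own. Each camera call takes 0.05 s, during which the arm holds its last target.

## Working session

There is one attempt and no reset: what is moved stays moved. The work goes in short steps, Python scripts to look and compute and a tool call to move; the robot and the scene stay as the last step left them, time stands still between calls to the robot, and variables do not carry over. Pictures are saved under pics/ and viewed, and the job is handed in when it is done.

Besides the shell and the picture viewer there is one more tool, called after "Request:" in YAML: its name, and indented under it one key for each argument. servo_tool: Moves the arm, as the interface text tells. Its arguments: {"type":"object","properties":{"steps":{"type":"array"},"force":{"type":"number"}},"required":["steps"]}

```bash
mkdir -p pics
python3 - <<'E'
from rig import *
import cv2
print(get_obs(), tip_reach)
for n in("scene","top"):
    c=camera(n); cv2.imwrite(f"pics/{n}0.png",c["pixels"]); print({k:v for k,v in c.items() if k!="pixels"})
E
```

```text
{'time': 0.0, 'q': array([ 1.04352664e+00,  5.28444057e-01,  1.43391615e+00,  7.15445741e-06,
        1.18137006e+00, -1.78517401e-01]), 'joint_velocities': array([-0.00195094,  0.00012644, -0.00017369, -0.00102263,  0.00027409,
        0.00100633]), 'joint_torque': array([-3.79056155e-04, -4.40035307e+01, -1.76590830e+01,  6.31433772e-02,
        5.81625151e-02, -1.66423329e-04]), 'position': array([0.21338173, 0.58707505, 0.40378039]), 'tool_rot': array([ 1.73495016e-01,  9.84834167e-01, -1.00179933e-03, -3.72498951e-04]), 'ft_force': array([ 0.32042555, -0.42786966, -0.77243657]), 'moment': array([ 0.02028414, -0.0384116 , -0.00188417]), 'grip_width': 0.08716531934179113} 0.1822
{'vertical_fov': 43.89810364595027, 'cx': 320.9098601041412, 'cy': 194.50363820799618, 'T': array([[-0.80908   , -0.34139972,  0.47836783,  1.27628524],
       [ 0.58766197, -0.46089491,  0.66500323,  0.92614713],
       [-0.00655462,  0.81915939,  0.57352849,  0.90147698],
       [ 0.        ,  0.        ,  0.        ,  1.        ]])}
{'vertical_fov': 45.234868351557424, 'cx': 314.49370123274065, 'cy': 202.18816751545882, 'T': array([[ 7.76711188e-03,  9.97534264e-01, -6.97500053e-02,
         5.19316786e-01],
       [-9.99969271e-01,  7.67405057e-03, -1.60207598e-03,
         2.04984842e-02],
       [-1.06286062e-03,  6.97603054e-02,  9.97563216e-01,
         1.29439511e+00],
       [ 0.00000000e+00,  0.00000000e+00,  0.00000000e+00,
         1.00000000e+00]])}
```

View pics/scene0.png

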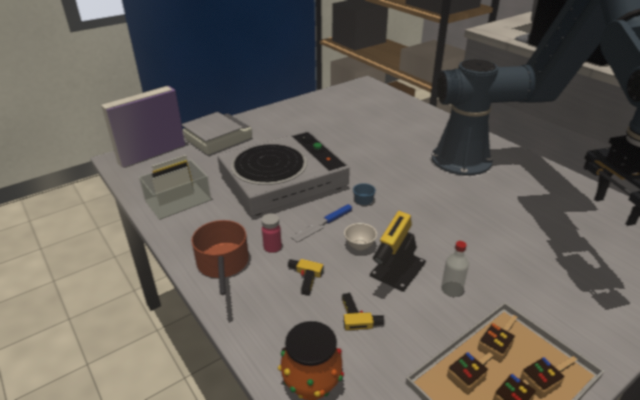

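View pics/top0.png

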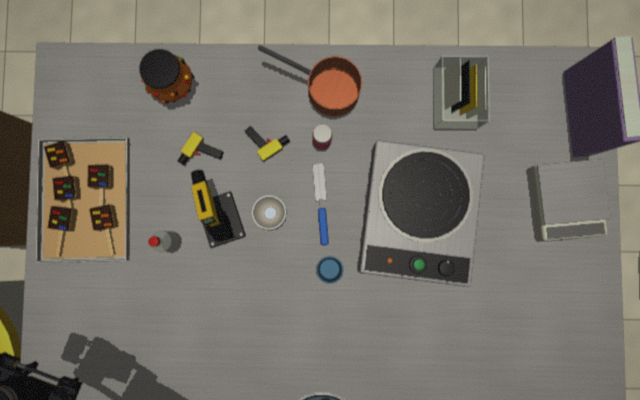

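The thermometer in the stand is at top (205,200) and scene (395,235). Two look-alikes lie on the counter at top (195,148) and (267,145). The one in the stand fits the description and looks the largest. I'll confirm that in enlarged crops.

```bash
cat > h.py <<'E'
import numpy as np, cv2
from rig import *
from scipy.spatial.transform import Rotation as R
def K(c):
    f=200/np.tan(np.radians(c["vertical_fov"]/2)); return f,c["cx"],c["cy"]
def ray(c,u,v):
    f,cx,cy=K(c); T=c["T"]; d=T[:3,:3]@np.array([(u-cx)/f,-(v-cy)/f,-1]); return T[:3,3],d
def atz(c,u,v,z):
    o,d=ray(c,u,v); return o+d*(z-o[2])/d[2]
def proj(c,p):
    f,cx,cy=K(c); T=c["T"]; q=T[:3,:3].T@(np.asarray(p)-T[:3,3]); return np.array([cx-f*q[0]/q[2], cy+f*q[1]/q[2]])
def tri(*obs):
    A=np.zeros((3,3));b=np.zeros(3)
    for c,u,v in obs:
        o,d=ray(c,u,v); d=d/np.linalg.norm(d); M=np.eye(3)-np.outer(d,d); A+=M;b+=M@o
    p=np.linalg.solve(A,b); return p,[proj(c,p)-[u,v] for c,u,v in obs]
def crop(img,x,y,w,h,s,name):
    cv2.imwrite(name,cv2.resize(img[y:y+h,x:x+w],None,fx=s,fy=s,interpolation=cv2.INTER_CUBIC))
E
python3 - <<'E'
from h import *
t=cv2.imread("pics/top0.png");s=cv2.imread("pics/scene0.png")
crop(t,140,120,160,140,5,"pics/c1.png"); crop(t,350,130,145,160,4,"pics/c2.png"); 
crop(s,340,200,130,110,6,"pics/c3.png"); crop(s,210,120,150,100,5,"pics/c4.png")
E
```

```text
(no output)
```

View pics/c1.png

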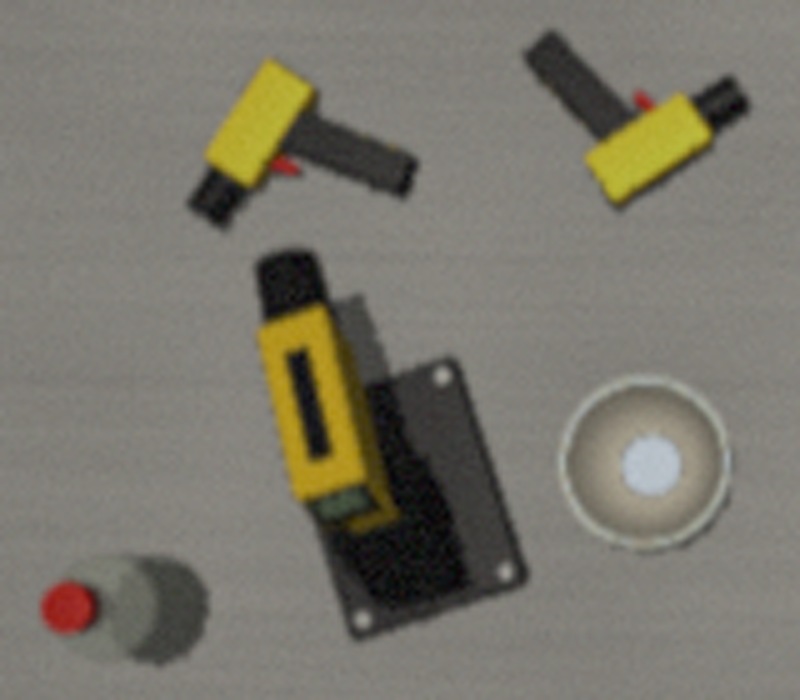

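View pics/c2.png

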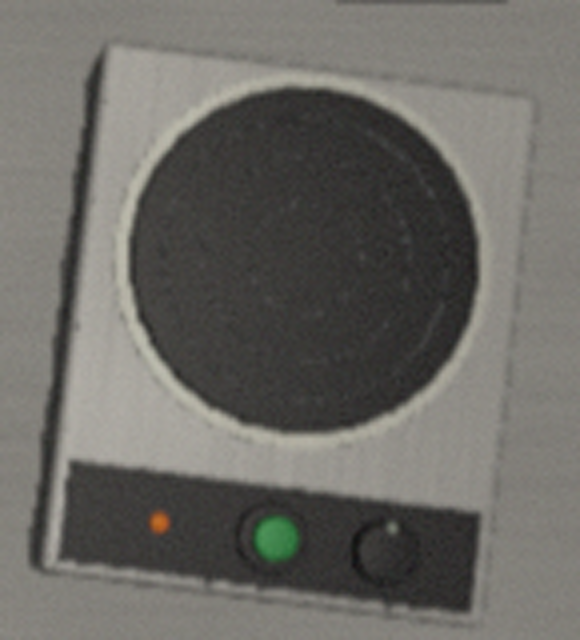

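View pics/c3.png

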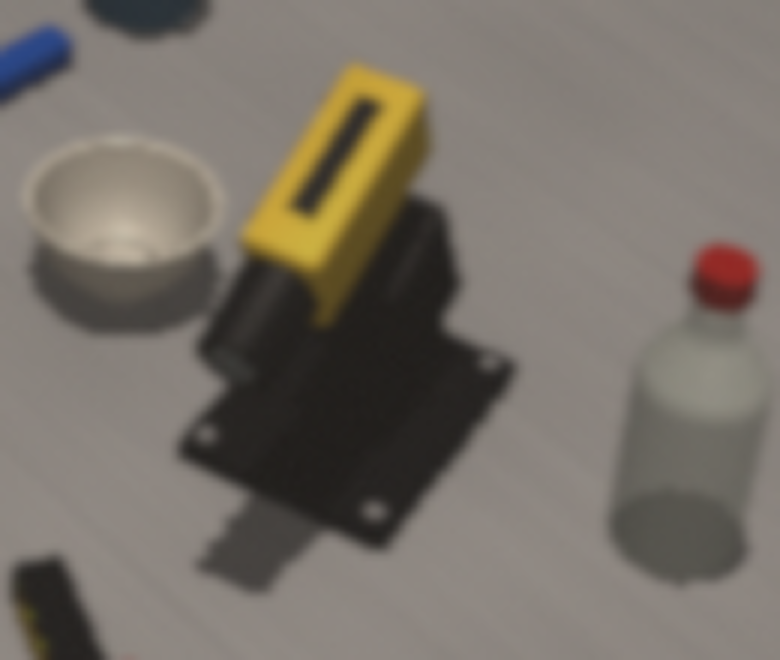

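View pics/c4.png

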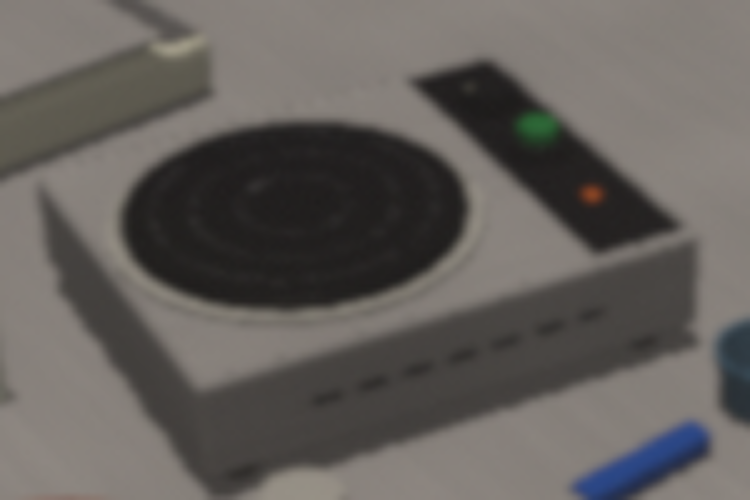

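Run:
```python
from h import *
np.set_printoptions(precision=4,suppress=True)
T=camera("top");S=camera("scene")
t1=lambda x,y:((x+.5)/5-.5+140,(y+.5)/5-.5+120)
t2=lambda x,y:((x+.5)/4-.5+350,(y+.5)/4-.5+130)
s3=lambda x,y:((x+.5)/6-.5+340,(y+.5)/6-.5+200)
s4=lambda x,y:((x+.5)/5-.5+210,(y+.5)/5-.5+120)
def tr(n,a,b):
    p,e=tri((T,*a),(S,*b)); print(n,p,*e); return p
b=tr("button",t2(277,538),s4(538,122)); print(atz(T,*t2(277,538),b[2]))
p=tr("plate",t2(305,260),s4(296,212)); print(atz(T,*t2(305,260),.097))
print("iron dia",atz(T,*t2(130,260),.097)-atz(T,*t2(480,260),.097))
fl=tr("FL",t1(260,335),s3(318,270)); fr=tr("FR",t1(325,305),s3(245,237))
rl=tr("RL",t1(300,505),s3(425,95)); rr=tr("RR",t1(368,488),s3(355,65))
f=(fl+fr)/2;r=(rl+rr)/2
d=f-r; print("len",np.linalg.norm(d),"w",np.linalg.norm(fl-fr),np.linalg.norm(rl-rr),"yaw",np.degrees(np.arctan2(d[1],d[0])),"dip",np.degrees(np.arcsin(-d[2]/np.linalg.norm(d))))
x=d/np.linalg.norm(d); y=np.cross([0,0,1],x);y/=np.linalg.norm(y); z=np.cross(x,y)
print("origin",(f+r)/2+2.5e-3*x-.023*z)
A=atz(T,*t1(442,376),.008);B=atz(T,*t1(505,572),.008);C=atz(T,*t1(362,620),.008)
print("screws",A,B,C,np.linalg.norm(A-B),np.linalg.norm(B-C)); print("standc",(A+C)/2,"yaw",np.degrees(np.arctan2(*(A-B)[1::-1])), np.degrees(np.arctan2(*(C-B)[1::-1]))-90)
print("bottle cap",atz(T,*t1(68,607),.15),"bowl",atz(T,*t1(646,462),.045))
for n,u,v,h in (("ramekin",330,269,.04),("shaker",322,137,.1),("spat",320,165,.01),("spat2",324,245,.02)): print(n,atz(T,u,v,h))
o=get_obs(); print(R.from_quat(o["tool_rot"]).as_matrix())
```

```text
button [ 0.4524 -0.2361  0.1058] [ 0.237  -0.2939] [0.2826 0.0254]
[ 0.4517 -0.2355  0.1058]
plate [ 0.6252 -0.2583  0.0888] [ 0.0974 -0.1274] [0.1258 0.0212]
[ 0.6242 -0.2562  0.097 ]
iron dia [-0.0017  0.2189  0.    ]
FL [0.6349 0.3166 0.1504] [ 0.1664 -0.171 ] [ 0.2478 -0.0034]
FR [0.648  0.2864 0.153 ] [-0.352   0.3728] [-0.5266 -0.0014]
RL [0.5532 0.2878 0.1801] [ 0.3479 -0.3487] [ 0.4773 -0.0226]
RR [0.5614 0.2565 0.1798] [ 0.3641 -0.3767] [ 0.5015 -0.0171]
len 0.0934894338396875 w 0.03299750379164084 0.03242204499375327 yaw 19.193684637417384 dip 17.600988564010652
origin [0.595  0.2853 0.1431]
screws [0.6274 0.2553 0.008 ] [0.5225 0.2195 0.008 ] [0.4963 0.2954 0.008 ] 0.11088054890000879 0.0803040544528312
standc [0.5618 0.2754 0.008 ] yaw 18.858839715536607 19.02159612182787
bottle cap [0.5039 0.405  0.15  ] bowl [0.5801 0.1414 0.045 ]
ramekin [ 0.4336 -0.0191  0.04  ]
shaker [0.7675 0.0048 0.1   ]
spat [0.7098 0.0085 0.01  ]
spat2 [ 0.4951 -0.0035  0.02  ]
[[-0.9398  0.3418 -0.0007]
 [ 0.3418  0.9398 -0.0012]
 [ 0.0002 -0.0014 -1.    ]]
```

The thermometer in the stand has a 93 mm barrel top (95 expected) and the stand's yaw matches its own, so it is the largest. The iron measures 219 mm across, and the button top is at z of about 0.106. I'll move towards the button first.

Request:
servo_tool:
  steps: [0,-0.05,-0.033,0,0,0,-0.1,-0.066,0,0,0,-0.15,-0.1,0,0,0,-0.2,-0.133,0,0,0,-0.25,-0.166,0,0,0,-0.3,-0.2,0,0,0,-0.35,-0.233,0,0,0,-0.4,-0.266,0,0,0,-0.415,-0.325,0,0,0,-0.43,-0.385,0,0,0,-0.445,-0.445,0,0,0,-0.46,-0.505,0,0]
  force: 20

```text
time: 1.7
position: [0.4729, -0.0463, 0.4048]
tool_rot: [0.173, 0.985, -0.0, 0.0]
ft_force: [1.4, 0.0, -0.4]
grip_width: 0.0006
```

Request:
servo_tool:
  steps: [0,-0.015,-0.06,0,0,0,-0.03,-0.12,0,0,0,-0.045,-0.187,0,0,0,-0.045,-0.187,0.04,0,0,-0.045,-0.187,0.08,0,0,-0.045,-0.187,0.08,0]

```text
time: 2.45
position: [0.4506, -0.2352, 0.3223]
tool_rot: [0.174, 0.985, 0.002, -0.003]
ft_force: [0.3, 0.1, 0.5]
grip_width: 0.0007
```

Run:
```python
from h import *
o=get_obs();print(o["position"],o["q"],o["ft_force"],o["grip_width"])
M=R.from_quat(o["tool_rot"]).as_matrix();print(M)
t=camera("top")["pixels"];s=camera("scene")["pixels"]
crop(s,270,60,130,110,6,"pics/d1.png");crop(t,350,200,145,110,5,"pics/d2.png")
d=np.array([.4517,-.2355,.106])-(o["position"]+M[:,2]*tip_reach); print(M.T@d)
```

```text
[ 0.45057632 -0.23516018  0.32233543] [-7.01196731e-01  4.96524898e-01  1.80133100e+00  2.63654617e-05
  8.51345033e-01 -1.92239778e+00] [0.33879326 0.13301612 0.47463137] 0.0006725244165413832
[[-0.93948474  0.34254164 -0.00580041]
 [ 0.34251642  0.93949894  0.00492345]
 [ 0.00713597  0.00263877 -0.99997106]]
[-0.00271584 -0.00050521  0.03412097]
```

View pics/d1.png

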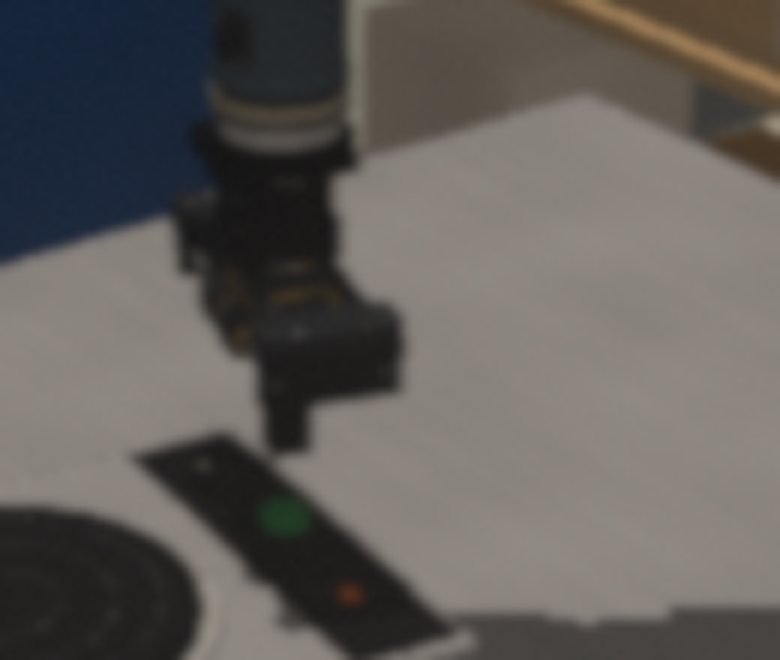

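View pics/d2.png

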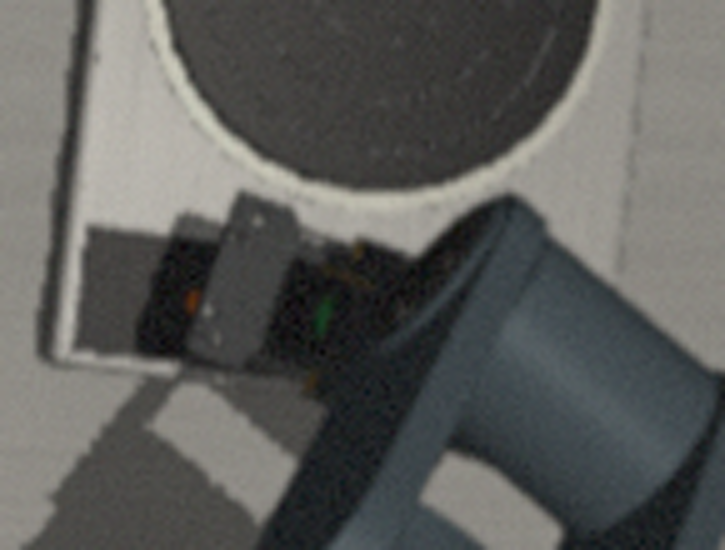

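The closed fingertips stand right above the button: tip at d1 (288,450), button at (285,515). I'll descend in stages and watch the force.

Request:
servo_tool:
  steps: [0,-0.002,0,0.015,0,0,-0.002,0,0.022,0,0,-0.002,0,0.025,0,0,-0.002,0,0.025,0]

```text
time: 3.05
position: [0.4535, -0.2361, 0.2997]
tool_rot: [0.173, 0.985, 0.0, -0.0]
ft_force: [0.5, 0.2, 0.4]
grip_width: 0.0006
```

Request:
servo_tool:
  steps: [0,0,0,0.003,0,0,0,0,0.006,0,0,0,0,0.006,0]

```text
time: 3.42
position: [0.4534, -0.2362, 0.2935]
tool_rot: [0.174, 0.985, 0.0, -0.0]
ft_force: [-0.4, 0.2, 0.1]
grip_width: 0.0004
```

Tip at z = 0.111. I'll continue.

Request:
servo_tool:
  steps: [0,0,0,0.003,0,0,0,0,0.006,0,0,0,0,0.006,0]

```text
time: 3.8
position: [0.4536, -0.2363, 0.2878]
tool_rot: [0.173, 0.985, -0.0, 0.0]
ft_force: [0.5, -0.3, 1.6]
grip_width: 0.0005
```

Request:
servo_tool:
  steps: [0,0,0,0.002,0,0,0,0,0.003,0,0,0,0,0.003,0]

```text
time: 4.18
position: [0.4536, -0.2363, 0.2849]
tool_rot: [0.174, 0.985, -0.0, 0.0]
ft_force: [0.9, -0.7, 3.2]
grip_width: 0.0008
```

Request:
servo_tool:
  steps: [0,0,0,0.002,0,0,0,0,0.003,0,0,0,0,0.003,0]

```text
time: 4.55
position: [0.4536, -0.2363, 0.2834]
tool_rot: [0.173, 0.985, -0.0, 0.0]
ft_force: [-2.8, 1.5, 17.1]
grip_width: 0.0005
```

That is bottomed out (17 N, stopped short of the target). I'll hold briefly, then release and lift.

Request:
servo_tool:
  steps: [0,0,0,0,0,0,0,0,0,0,0,0,0,-0.005,0,0,0,0,-0.02,0,0,0,0,-0.05,0,0,0,0,-0.1,0,0,0,0,-0.14,0]

```text
time: 5.42
position: [0.4534, -0.2361, 0.4236]
tool_rot: [0.173, 0.985, -0.0, 0.0]
ft_force: [0.9, -0.1, 0.1]
grip_width: 0.0005
```

Run:
```python
from h import *
o=get_obs();print(o["position"],o["q"],o["ft_force"])
s=camera("scene")["pixels"]
crop(s,210,60,180,130,4,"pics/e1.png")
```

```text
[ 0.4534083  -0.23610739  0.4235891 ] [-6.98983800e-01  3.50438647e-01  1.69199921e+00  1.57171449e-05
  1.09880718e+00 -1.92107195e+00] [ 0.87895713 -0.13356367  0.13515123]
```

View pics/e1.png

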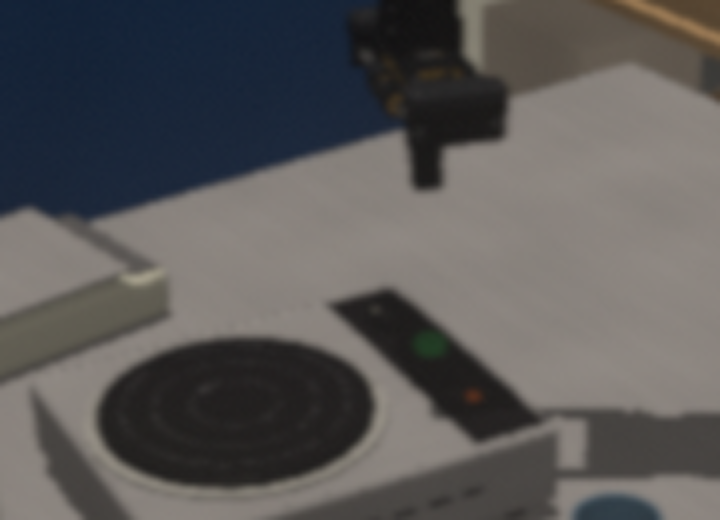

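The button is released and up again (e1 (430,344)), with the fingers clear of it. Next I'll refine the thermometer pose by overlaying a model.

Run:
```python
from h import *
from scipy.optimize import least_squares
np.set_printoptions(precision=4,suppress=True)
T=camera("top");S=camera("scene")
t1=lambda x,y:np.array([(x+.5)/5-.5+140,(y+.5)/5-.5+120])
s3=lambda x,y:np.array([(x+.5)/6-.5+340,(y+.5)/6-.5+200])
P=[((45,18,23),t1(260,335),s3(318,270)),((45,-18,23),t1(325,305),s3(245,237)),((-50,18,23),t1(300,505),s3(425,95)),((-50,-18,23),t1(368,488),s3(355,65))]
def pose(v):
    return R.from_euler("ZY",[v[3],v[4]]),v[:3]
def res(v):
    r,o=pose(v); e=[]
    for p,a,b in P:
        w=o+r.apply(np.array(p)/1000); e+=list(proj(T,w)-a)+list(proj(S,w)-b)
    return e
v=least_squares(res,[.594,.283,.15,.33,.3]).x
print(v,np.degrees(v[3:]),np.array(res(v)).reshape(-1,4))
g=least_squares(lambda u:res([u[0],u[1],.153,u[2],u[3]]),[.594,.283,.33,.3])
v2=np.array([g.x[0],g.x[1],.153,g.x[2],g.x[3]]);print(v2,np.degrees(v2[3:]),g.cost)
cor=np.array([(x,y,z) for x in(-50,45) for y in(-18,18) for z in(-23,23)])/1000
def draw(c,off,sc,wh,name):
    im=cv2.resize(c["pixels"][off[1]:off[1]+wh[1],off[0]:off[0]+wh[0]],None,fx=sc,fy=sc,interpolation=cv2.INTER_CUBIC)
    for vv,col in ((v,(0,0,255)),(v2,(255,255,0))):
        r,o=pose(vv); q=[(proj(c,o+r.apply(p))-off+.5)*sc for p in cor]
        for i in range(8):
            for j in range(i):
                if np.sum(np.abs(cor[i]-cor[j])>1e-6)==1: cv2.line(im,tuple(int(k) for k in q[i]),tuple(int(k) for k in q[j]),col,1)
        m=(proj(c,o+r.apply([.085,0,0]))-off+.5)*sc; cv2.circle(im,tuple(int(k) for k in m),4,col,1)
    cv2.imwrite(name,im)
draw(T,np.array([170,155]),9,(85,90),"pics/f1.png");draw(S,np.array([365,200]),8,(70,70),"pics/f2.png")
```

```text
[0.595  0.2853 0.1431 0.3336 0.3069] [19.1147 17.5812] [[-0.7903 -0.7699  0.4715  0.3668]
 [ 0.5341  0.4396 -1.0817  0.1299]
 [-0.1585  0.7336  1.5714 -0.1619]
 [ 1.0049 -0.8302 -0.2447 -0.2681]]
[0.5963 0.286  0.153  0.3354 0.335 ] [19.2177 19.1917] 25.86089055186874
```

View pics/f1.png

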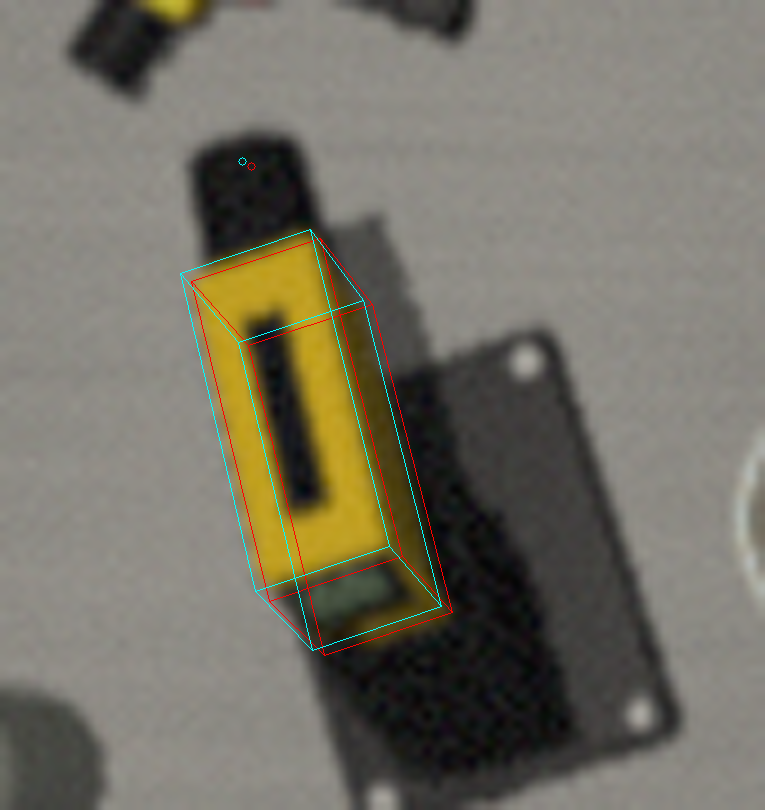

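View pics/f2.png

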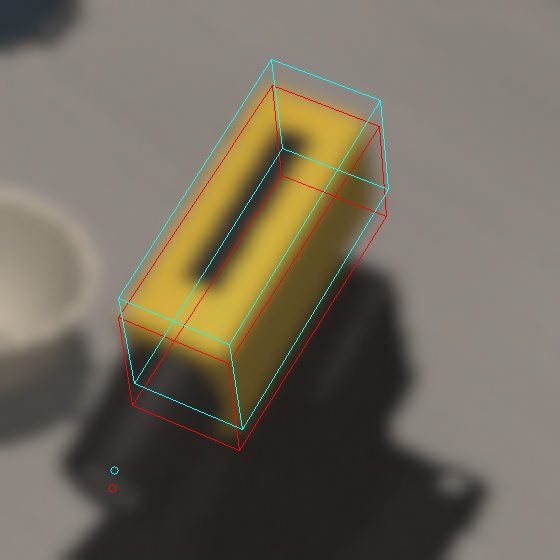

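The fit gives an origin of about (0.595, 0.285, 0.148), yaw 19.1° and dip 17.6°. Since the tool can't tilt, I'll grip the barrel about 12 mm behind its origin so the rear clears the palm, draw it out, and then lever the handle against the fixed stand lip so it pivots in the jaws. First I'll hover.

Request:
servo_tool:
  steps: [0.07,0.006,0.059,0,-0.076,0.07,0.012,0.118,0,-0.152,0.07,0.018,0.177,0,-0.228,0.07,0.024,0.236,0,-0.304,0.07,0.03,0.295,0,-0.38,0.07,0.036,0.354,0,-0.456,0.07,0.042,0.413,0,-0.532,0.07,0.048,0.472,0,-0.608,0.07,0.0543,0.531,0,-0.682,0.07,0.0543,0.531,0.02,-0.682,0.07,0.0543,0.531,0.02,-0.682]

```text
time: 6.95
position: [0.5827, 0.2818, 0.3978]
tool_rot: [-0.166, 0.986, -0.001, -0.004]
ft_force: [-0.3, 0.1, -0.8]
grip_width: 0.0698
```

Run:
```python
from h import *
np.set_printoptions(precision=4,suppress=True)
o=get_obs();print(o["position"],o["q"],o["ft_force"],o["grip_width"])
M=R.from_quat(o["tool_rot"]).as_matrix();print(M)
s=camera("scene")["pixels"];t=camera("top")["pixels"]
crop(s,320,100,160,200,3,"pics/g1.png");crop(t,140,120,160,160,4,"pics/g2.png")
d=np.array([.584,.2815,.150])-(o["position"]+M[:,2]*.164); print(M.T@d)
```

```text
[0.5827 0.2818 0.3978] [ 0.2781  0.5667  1.3776 -0.0002  1.2058 -1.6272] [-0.2895  0.1008 -0.8117] 0.06977044952516497
[[-0.9445 -0.3283 -0.0082]
 [-0.3283  0.9446 -0.0025]
 [ 0.0085  0.0003 -1.    ]]
[-0.0032 -0.0007  0.0838]
```

View pics/g1.png

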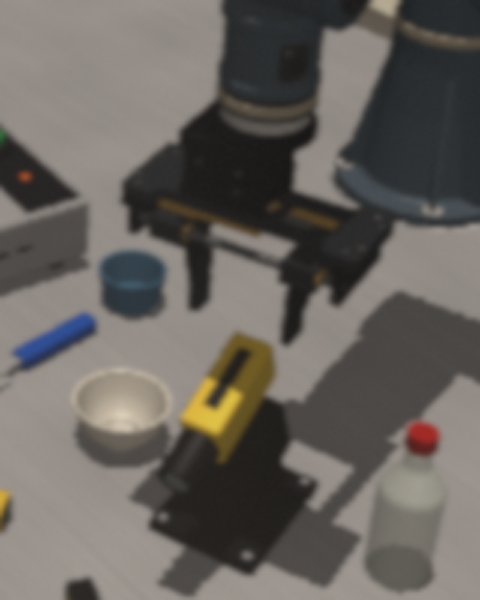

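View pics/g2.png

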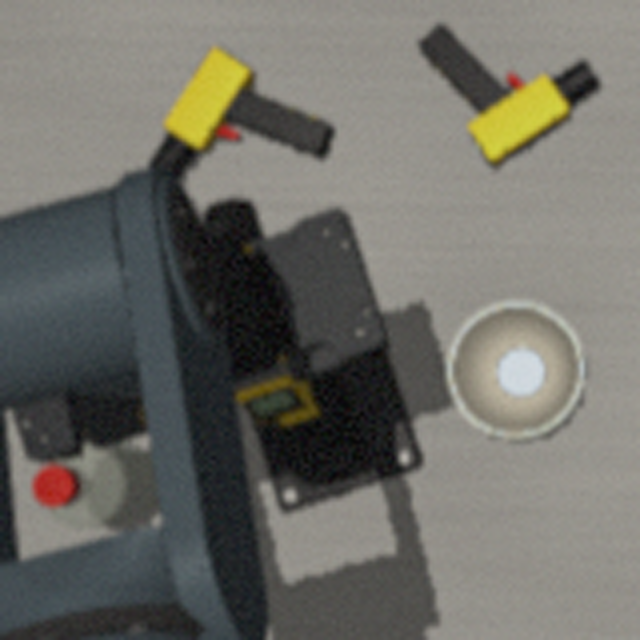

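Request:
servo_tool:
  steps: [0.07,0,0,0.03,0,0.07,0,0,0.055,0,0.07,0,0,0.075,0,0.07,0,0,0.083,0,0.07,0,0,0.083,0]

```text
time: 7.68
position: [0.5842, 0.2807, 0.3189]
tool_rot: [-0.165, 0.986, -0.0, -0.0]
ft_force: [-0.3, 0.6, -0.2]
grip_width: 0.0699
```

Run:
```python
from h import *
np.set_printoptions(precision=4,suppress=True)
o=get_obs();print(o["position"],o["ft_force"])
s=camera("scene")["pixels"]
crop(s,350,180,110,110,6,"pics/i1.png")
```

```text
[0.5842 0.2807 0.3189] [-0.2996  0.5801 -0.2117]
```

View pics/i1.png

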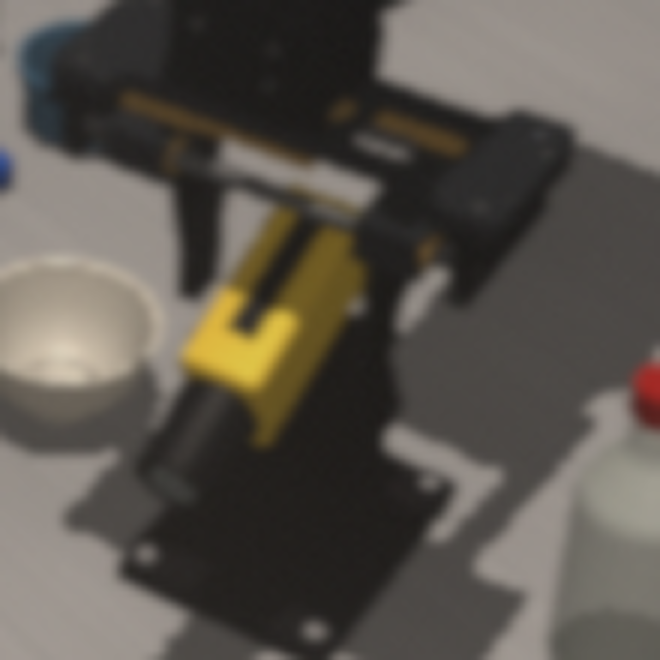

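The fingers straddle the barrel. I'll lower 3 mm and close.

Request:
servo_tool:
  steps: [0.07,0,0,0.003,0,0.02,0,0,0.003,0,0.02,0,0,0.003,0,0.02,0,0,0.003,0,0.02,0,0,0.003,0,0.02,0,0,0.003,0]
  force: 25

```text
time: 8.48
position: [0.584, 0.2814, 0.3158]
tool_rot: [-0.166, 0.986, 0.0, 0.0]
ft_force: [-0.3, 1.2, 0.2]
grip_width: 0.0358
```

Gripped at 35.8 mm. I'll draw it out along the pocket axis, which is tool −x and −z.

Request:
servo_tool:
  steps: [0.02,-0.0042,0,-0.0091,0,0.02,-0.0085,0,-0.0181,0,0.02,-0.0169,0,-0.0362,0,0.02,-0.0254,0,-0.0544,0,0.02,-0.0338,0,-0.0725,0,0.02,-0.0423,0,-0.0906,0,0.02,-0.0487,0,-0.105,0,0.02,-0.0487,0,-0.115,0,0.02,-0.0487,0,-0.115,0,0.02,-0.0487,0,-0.115,0]

```text
time: 9.72
position: [0.6295, 0.2971, 0.4301]
tool_rot: [-0.166, 0.986, -0.0, -0.001]
ft_force: [-1.2, 0.1, -2.5]
grip_width: 0.0359
```

Run:
```python
from h import *
np.set_printoptions(precision=4,suppress=True)
o=get_obs();print(o["position"],o["ft_force"],o["moment"])
s=camera("scene")["pixels"];t=camera("top")["pixels"]
crop(s,340,130,130,160,5,"pics/j1.png");crop(t,140,120,160,140,5,"pics/j2.png")
```

```text
[0.6295 0.2971 0.4301] [-1.2326  0.0614 -2.5451] [ 0.0069  0.005  -0.0138]
```

View pics/j1.png

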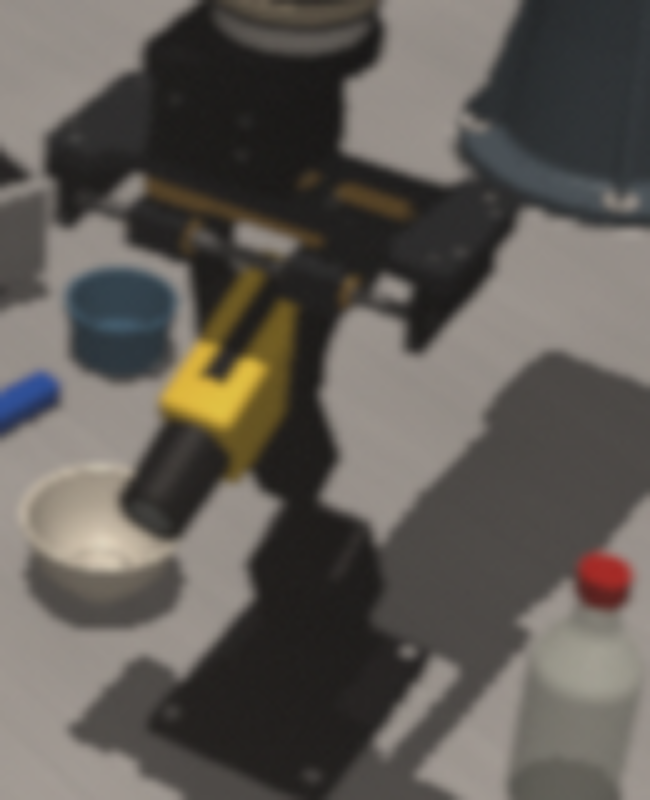

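View pics/j2.png

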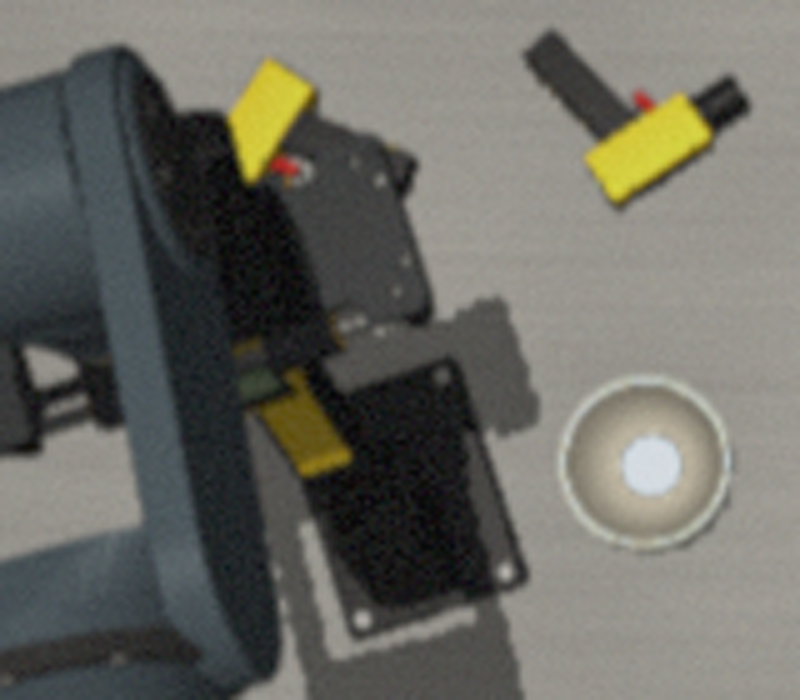

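```bash
cat > ov.py <<'E'
from h import *
def body():
    L=[];b=lambda *p:np.array(p)/1000
    cor=[b(x,y,z) for x in(-50,45) for y in(-18,18) for z in(-23,23)]
    for i in range(8):
        for j in range(i):
            if np.sum(np.abs(cor[i]-cor[j])>1e-6)==1: L.append((cor[i],cor[j]))
    for X in(45,85):
        P=[b(X,17.5*np.cos(a),17.5*np.sin(a)) for a in np.linspace(0,2*np.pi,17)]
        L+=list(zip(P[:-1],P[1:]))
    for y in(-16,16):
        q=[b(5,y,-23),b(-12,y,-118),b(-46,y,-124),b(-29,y,-23)]
        L+=list(zip(q,q[1:]+q[:1]))
    return L
def overlay(c,thetas,off,wh,sc,name,gx=-12,gz=0):
    o=get_obs(); M=R.from_quat(o["tool_rot"]).as_matrix(); g=o["position"]+.164*M[:,2]
    xh=-M[:,0]; yh=np.cross([0,0,1],xh)
    im=cv2.resize(c["pixels"][off[1]:off[1]+wh[1],off[0]:off[0]+wh[0]],None,fx=sc,fy=sc,interpolation=cv2.INTER_CUBIC)
    for th,col in zip(thetas,[(0,0,255),(255,255,0),(0,255,0)]):
        t=np.radians(th); x=xh*np.cos(t)-np.array([0,0,np.sin(t)]); z=np.cross(x,yh); Rm=np.stack([x,yh,z],1)
        O=g-Rm@np.array([gx,0,gz])/1000
        for a,b in body():
            p,q=[tuple(int(k) for k in (proj(c,O+Rm@w)-off+.5)*sc) for w in(a,b)]
            cv2.line(im,p,q,col,1)
    cv2.imwrite(name,im)
E
python3 - <<'E'
from ov import *
c=camera("scene")
overlay(c,[30,40],np.array([340,150]),(110,110),6,"pics/k1.png")
E
```

```text
(no output)
```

View pics/k1.png

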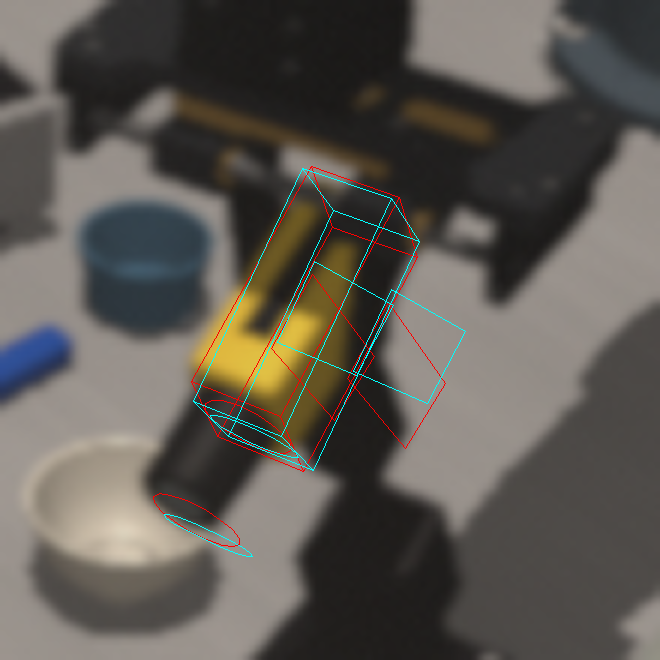

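The thermometer is clear of the pocket. Dip is about 20° and the butt is at z of about 0.158 in the stand frame. I'll bring the handle behind the pocket's rear lip, to use as a fixed fulcrum.

Request:
servo_tool:
  steps: [0.02,0.02,0,0,0,0.02,0.04,0,0,0,0.02,0.06,0,0,0,0.02,0.079,0,0,0,0.02,0.079,0,0.02,0,0.02,0.079,0,0.04,0,0.02,0.079,0,0.056,0,0.02,0.079,0,0.056,0]
  force: 20

```text
time: 10.88
position: [0.5549, 0.2713, 0.3731]
tool_rot: [-0.166, 0.986, -0.0, -0.002]
ft_force: [-0.4, -0.1, -2.1]
grip_width: 0.0361
```

Run:
```python
from ov import *
o=get_obs();print(o["position"],o["ft_force"],o["moment"])
c=camera("scene")
overlay(c,[20],np.array([350,160]),(110,110),6,"pics/l1.png")
crop(c["pixels"],350,160,110,110,6,"pics/l2.png")
```

```text
[0.5549271  0.27128459 0.37305466] [-0.38434783 -0.06310471 -2.14379723] [ 0.02584049  0.08885347 -0.00110482]
```

View pics/l1.png

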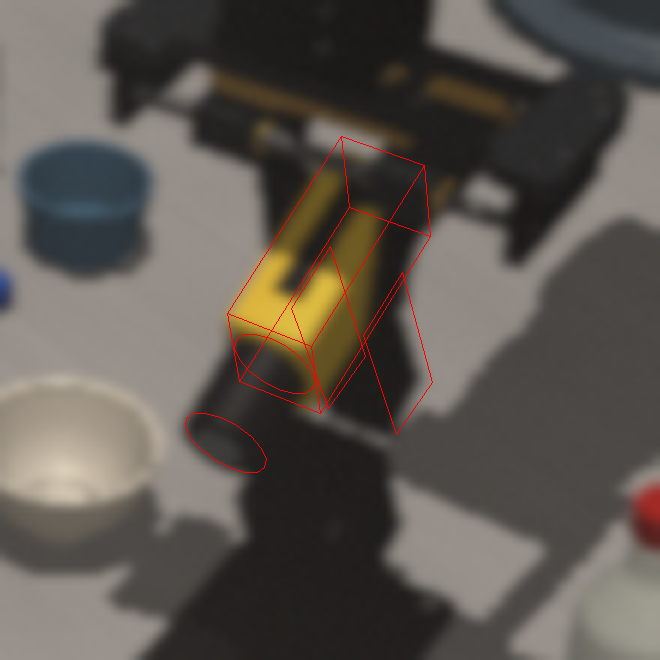

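View pics/l2.png

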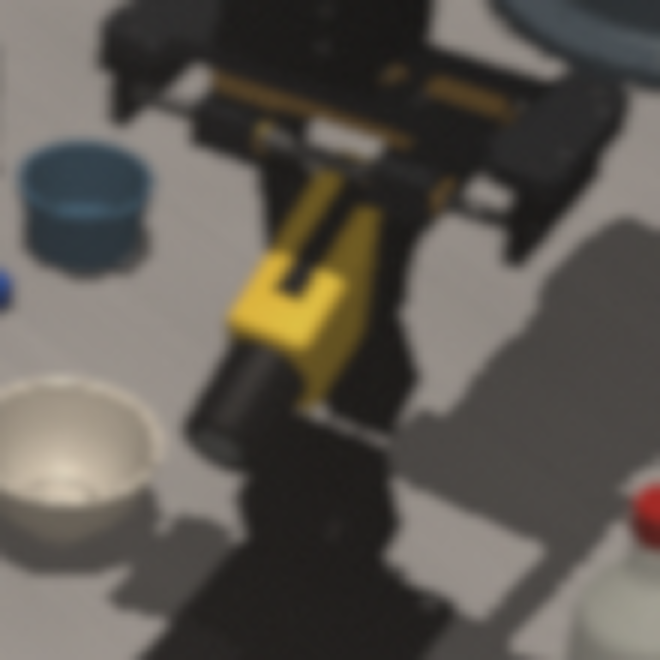

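The overlay fits at a dip of 20°, and the handle is behind the pocket. I'll run the first part of the pivot arc with a light grip.

Request:
servo_tool:
  steps: [0.02,-0.01,0,0.002,0,0.02,-0.018,0,0.004,0,0.02,-0.026,0,0.007,0,0.02,-0.0336,0,0.0105,0,0.02,-0.041,0,0.0147,0,0.02,-0.0476,0,0.0193,0,0.02,-0.054,0,0.0247,0,0.02,-0.06,0,0.0305,0,0.02,-0.06,0,0.0305,0]
  force: 8

```text
time: 12.05
position: [0.6123, 0.2911, 0.3432]
tool_rot: [-0.166, 0.986, -0.0, -0.0]
ft_force: [-0.7, -0.4, -2.1]
grip_width: 0.036
```

Run:
```python
from ov import *
o=get_obs();print(o["position"],o["ft_force"],o["moment"])
c=camera("scene")
overlay(c,[50],np.array([350,160]),(110,110),6,"pics/m1.png")
crop(c["pixels"],350,160,110,110,6,"pics/m2.png")
```

```text
[0.61230629 0.29108393 0.34318566] [-0.72172846 -0.40361455 -2.07152645] [ 0.0776036  -0.01094743  0.00832482]
```

View pics/m1.png

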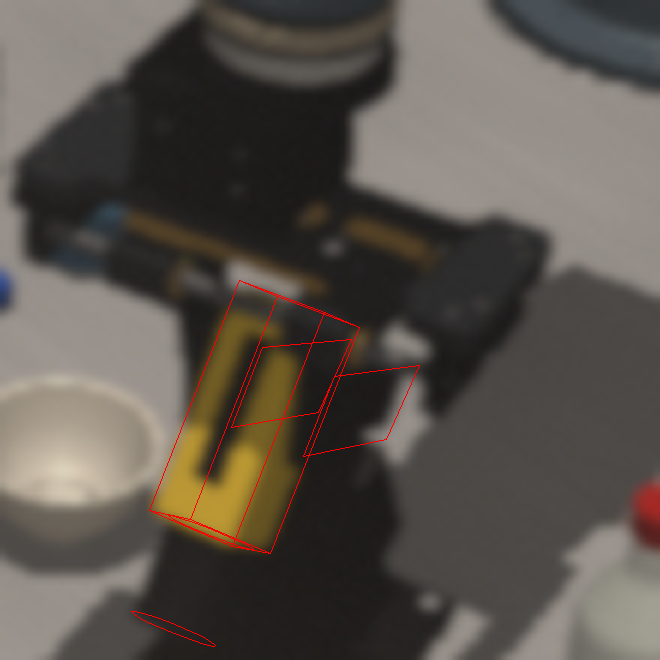

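View pics/m2.png

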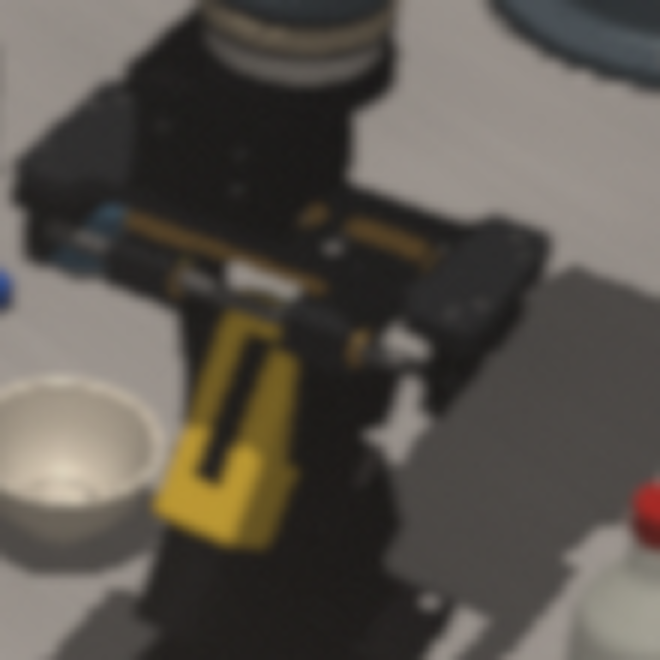

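The pivot is working, with a dip now of about 48°. I'll continue along the arc to about 80°.

Request:
servo_tool:
  steps: [0.02,-0.0055,0,0.0063,0,0.02,-0.0102,0,0.013,0,0.02,-0.0143,0,0.0203,0,0.02,-0.0179,0,0.0278,0,0.02,-0.0207,0,0.0357,0,0.02,-0.0229,0,0.0436,0,0.02,-0.024,0,0.049,0,0.02,-0.024,0,0.049,0]

```text
time: 13.1
position: [0.6344, 0.2987, 0.2942]
tool_rot: [-0.166, 0.986, -0.0, -0.001]
ft_force: [0.4, -0.5, -1.8]
grip_width: 0.036
```

Run:
```python
from ov import *
o=get_obs();print(o["position"],o["ft_force"],o["moment"])
c=camera("scene")
overlay(c,[82],np.array([340,160]),(110,130),6,"pics/n1.png")
crop(c["pixels"],340,160,110,130,6,"pics/n2.png")
```

```text
[0.63442025 0.29874586 0.29424797] [ 0.38396846 -0.54660509 -1.83952162] [ 0.06215534 -0.0279312  -0.00571131]
```

View pics/n1.png

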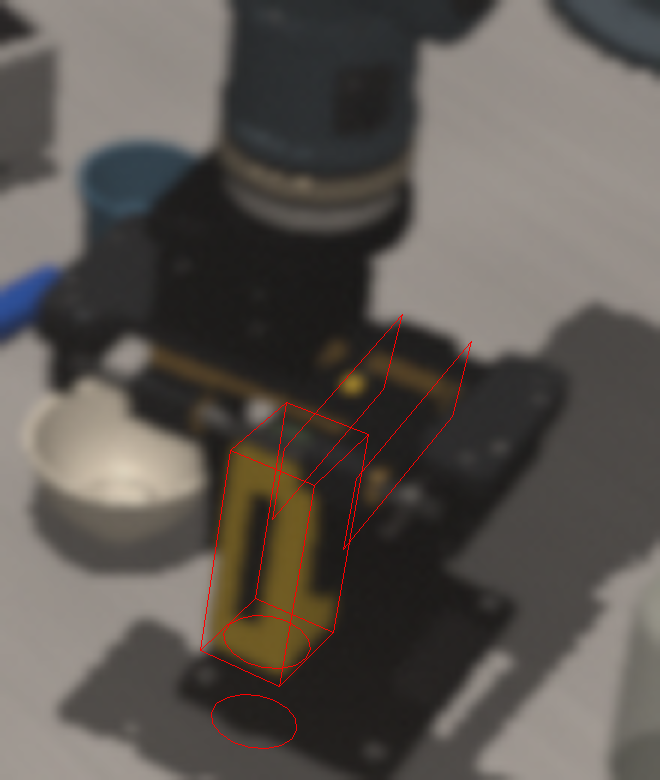

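View pics/n2.png

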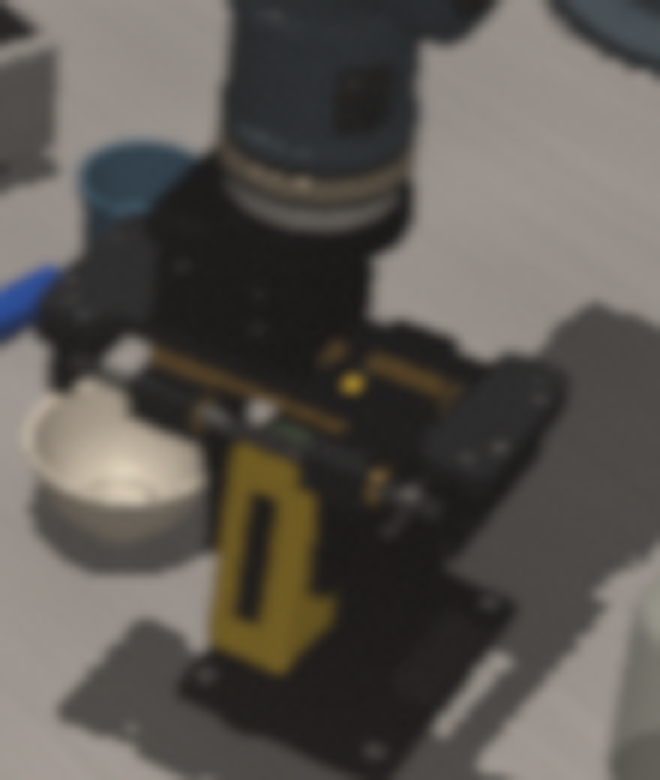

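The barrel now stands nearly plumb, at about 82–86°. I'll grip firmly, then lift straight up.

Request:
servo_tool:
  steps: [0.02,0,0,0,0,0.02,0,0,0,0,0.02,0,0,-0.01,0,0.02,0,0,-0.03,0,0.02,0,0,-0.06,0,0.02,0,0,-0.09,0,0.02,0,0,-0.12,0,0.02,0,0,-0.15,0,0.02,0,0,-0.17,0,0.02,0,0,-0.176,0,0.02,0,0,-0.176,0]
  force: 45

```text
time: 14.52
position: [0.6345, 0.2988, 0.4722]
tool_rot: [-0.166, 0.986, 0.0, 0.001]
ft_force: [-1.1, 0.6, -2.8]
grip_width: 0.0355
```

Run:
```python
from ov import *
np.set_printoptions(precision=4,suppress=True)
o=get_obs();print(o["position"],o["q"],o["ft_force"],o["moment"])
c=camera("scene")
overlay(c,[80,90],np.array([320,90]),(130,130),6,"pics/o1.png")
crop(c["pixels"],320,90,130,130,6,"pics/o2.png")
M=R.from_quat(o["tool_rot"]).as_matrix(); print(M, M.T@(np.array([.6242,-.2565,.458])-o["position"]))
```

```text
[0.6345 0.2988 0.4722] [ 0.2812  0.5792  1.1403  0.      1.4209 -1.6228] [-1.1283  0.6323 -2.8285] [ 0.0863 -0.072   0.0049]
[[-0.945  -0.3271  0.0012]
 [-0.3271  0.945   0.0004]
 [-0.0012 -0.0001 -1.    ]] [ 0.1914 -0.5214  0.014 ]
```

View pics/o1.png

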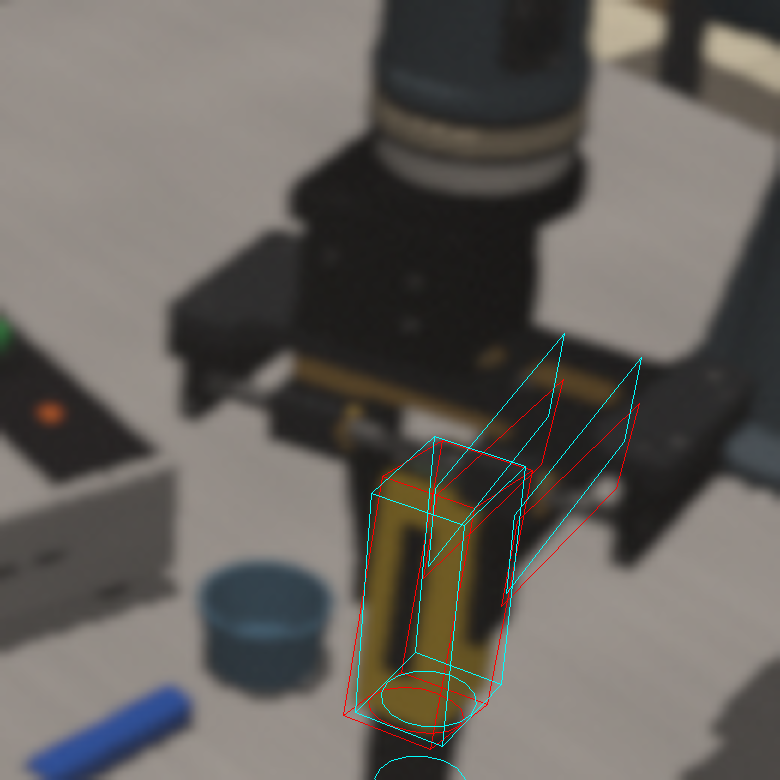

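View pics/o2.png

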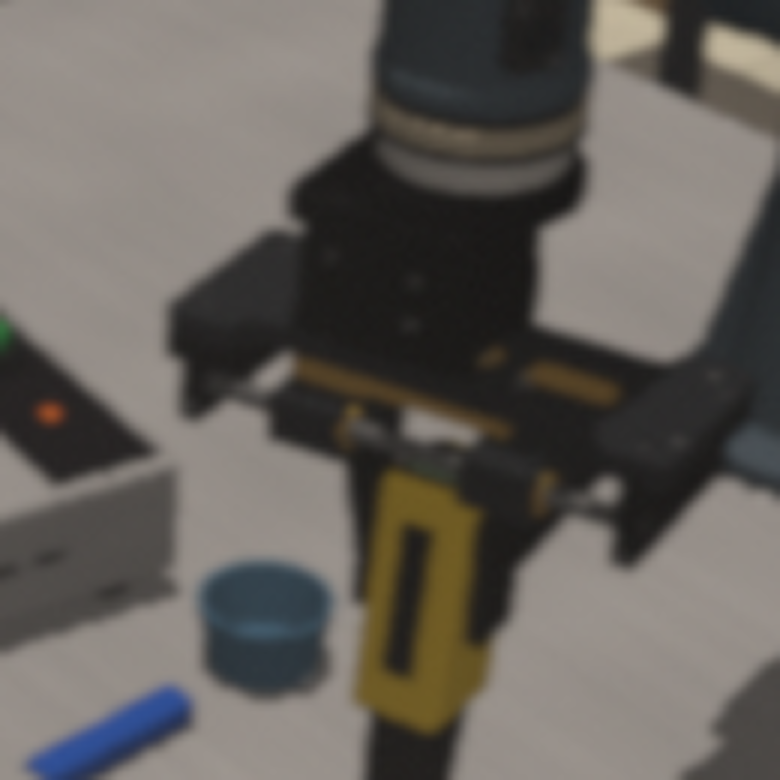

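Firmly held at about 83–85°. I'll move it over the plate.

Request:
servo_tool:
  steps: [0.02,0.008,-0.02,0,0,0.02,0.023,-0.06,0,0,0.02,0.043,-0.11,0,0,0.02,0.062,-0.16,0,0,0.02,0.082,-0.21,0,0,0.02,0.101,-0.26,0,0,0.02,0.121,-0.31,0,0,0.02,0.14,-0.36,0,0,0.02,0.16,-0.41,0,0,0.02,0.179,-0.46,0,0,0.02,0.195,-0.5,0,0,0.02,0.203,-0.521,0,0]

```text
time: 16.08
position: [0.612, -0.263, 0.4701]
tool_rot: [-0.164, 0.986, 0.001, -0.001]
ft_force: [-0.1, 1.2, -2.1]
grip_width: 0.0359
```

Request:
servo_tool:
  steps: [0.02,0,0,0.005,0,0.02,0,0,0.01,0,0.02,0,0,0.014,0,0.02,0,0,0.014,0,0.02,0,0,0.014,0]

```text
time: 16.7
position: [0.6135, -0.2591, 0.4575]
tool_rot: [-0.166, 0.986, -0.0, 0.0]
ft_force: [-0.2, 0.2, -1.8]
grip_width: 0.0358
```

Run:
```python
from ov import *
np.set_printoptions(precision=4,suppress=True)
o=get_obs();print(o["time"],o["position"],o["q"],o["ft_force"],o["moment"],o["grip_width"])
c=camera("scene")
overlay(c,[83],np.array([190,30]),(160,170),4.5 and 4,"pics/p1.png")
crop(c["pixels"],190,30,160,170,4,"pics/p2.png"); cv2.imwrite("pics/p3.png",c["pixels"]);cv2.imwrite("pics/p4.png",camera("top")["pixels"])
```

```text
16.7 [ 0.6135 -0.2591  0.4575] [-0.567   0.5363  1.2603  0.      1.3446 -2.4721] [-0.1671  0.2457 -1.7554] [ 0.0178 -0.0678  0.0027] 0.035801801660479825
```

View pics/p1.png

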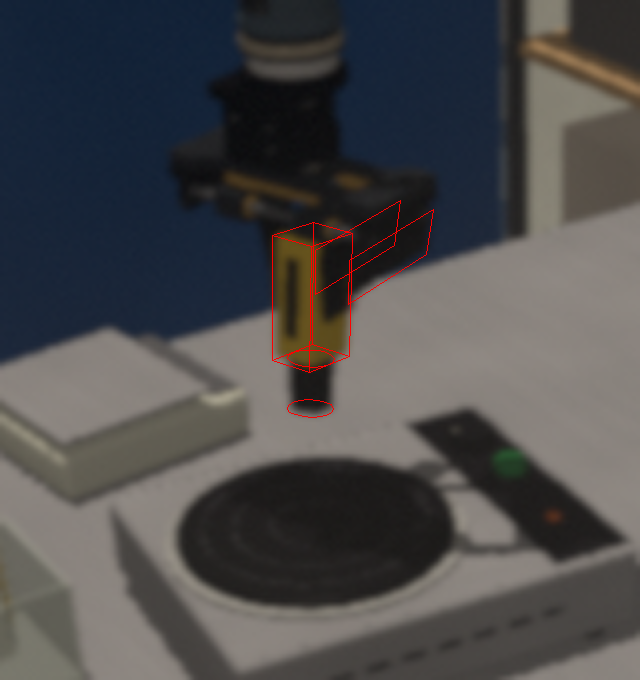

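View pics/p2.png

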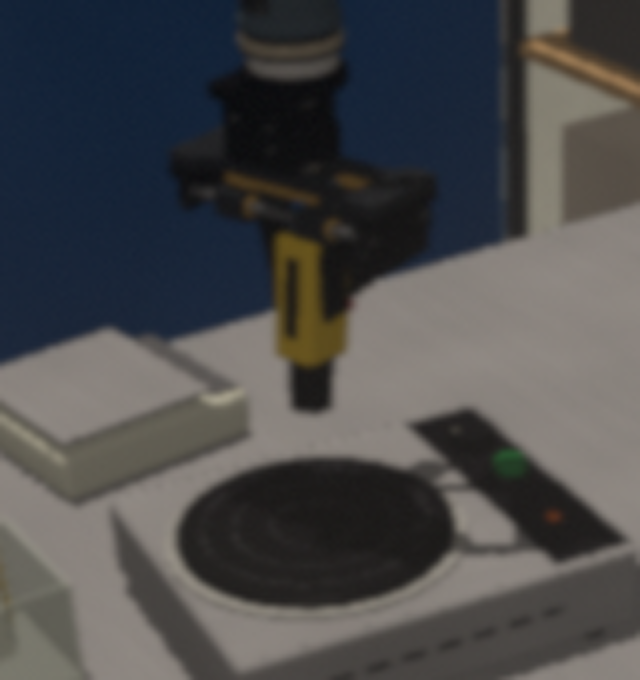

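View pics/p3.png

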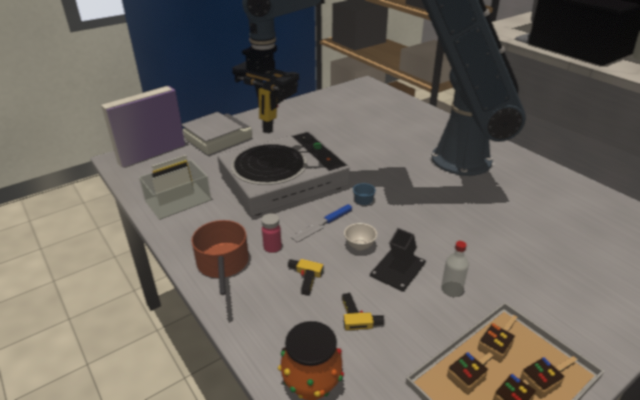

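View pics/p4.png

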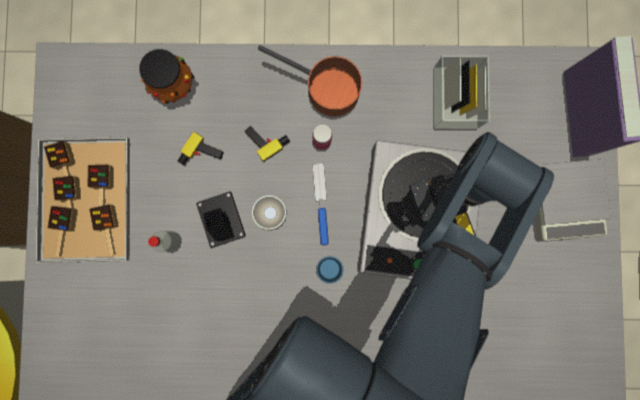

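The overlay matches: muzzle about 10 cm above the middle of the iron, barrel close to plumb. The bottle, bowl, spatula, shaker and ramekin are at their starting pixels. I'll let it settle, check, and hand in.

Request:
servo_tool:
  steps: [0.02,0,0,0,0,0.02,0,0,0,0,0.02,0,0,0,0,0.02,0,0,0,0]

```text
time: 17.3
position: [0.6133, -0.2599, 0.4572]
tool_rot: [-0.166, 0.986, 0.0, -0.0]
ft_force: [0.2, -0.6, -2.7]
grip_width: 0.0359
```

Run:
```python
from h import *
o=get_obs();print(o["time"],o["position"],o["joint_velocities"],o["grip_width"])
c=camera("scene"); print(c["T"][0,3], proj(c,[.625,-.255,.198]))
crop(c["pixels"],190,30,160,170,4,"pics/q.png")
print(hand_in())
```

```text
17.3 [ 0.61325394 -0.25992835  0.45724538] [-0.0013863   0.00075143  0.00172092 -0.00015491  0.00080127 -0.00165435] 0.03594465437127832
1.2762852382833687 [267.14212105 131.50424205]
the job is handed in; nothing more can be done
None
```

View pics/q.png

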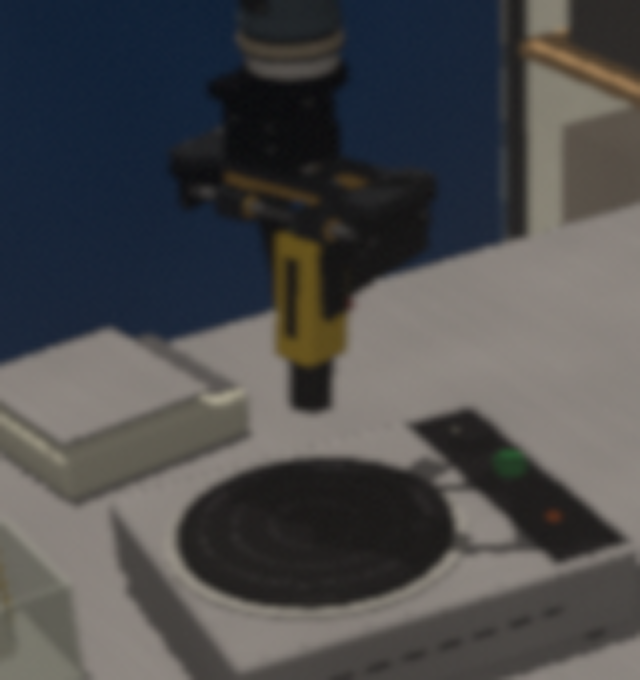

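The job is handed in at 17.3 s with the thermometer held muzzle-down over the plate. `hand_in()` gave no verdict.

**What I did:**
- I pressed the green button to its stop (17 N, no further travel) and let it spring back up.
- I drew the largest thermometer out of its stand.
- The tool can't be tilted, so I turned the thermometer muzzle-down by pivoting it in a light grip against the fixed stand's lip. I then gripped it at 45 N and carried it over the iron.

**Last checks:**
- **Pose:** from the model overlay, the muzzle is about 10 cm above the iron, within about 5 mm of its middle, and the barrel is within about 10° of plumb.
- **Hold:** the arm is at rest with the barrel gripped at 36 mm. The thermometer is clear of both the stand and the hot plate.
- **Surroundings:** the button is up, and the bystanders look unmoved.

**Disagreements:** the thermometer's height in its stand measured 5–10 mm below the stated 153 mm; I gripped between the two, which held. The pilot lamp showed no clear change after the press, so the press rests on the force and travel readings.

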